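Pack out the sprung fixture with spacers

TASK

The gap in the plywood fixture, between the dark wooden block and the sprung aluminium jaw, has to be packed out. Take green spacer plates one at a time, stand each upright in the gap with its broad face flat against the block or the plate before it, centred across the jaw and pushed down fully home, until the packing is snug against the sprung jaw. Two plates do it; leave the spare plate standing upright on the bench, away from the fixture.

Things in the scene. Friction and masses are not known exactly. Their poses are not given: they have to be found in the camera images.
- spacer_a_c (a point): centre (half-way up) of a loose green plastic spacer plate, one of three alike: 50 mm wide (x), 20 thick (y), 70 tall (z), about 80 g, standing upright on the bench. The top and bottom 12 mm narrow from 20 to 12 mm thick (bevels on both broad faces). Half turns about z change nothing. Grip it across the 50 mm width, near the top.
- spacer_b_c (a point): centre of the second spacer, the same as spacer_a_c. Any two of the three will do. Home in the gap, a spacer has its centre at z = 35 mm and its x along x of the gap frame; the first, against the block, at y = -9 mm, the second then at y = +11 mm (the jaw is then 2 mm back). Pressing the second in takes up to about 12 N.
- spacer_c_c (a point): centre of the third spacer, the same as spacer_a_c
- gap (a point): mid-gap on the floor (top of the 12 mm base, 80x190 mm) of the fixed fixture. y: across the gap, from wood block (face at y -19 mm) to sprung jaw (face at +19 at rest; slides back 12 mm, spring 2 N, 3 N at 2 mm); x: along the gap, open ends; z up. Block and jaw: 44 mm wide in x, 40 high over the floor, top 12 mm of faces slope back 4 mm. Steel end plates at y -73, +80: 60 mm wide, 34 high.

How it is judged:
By the outcome, as a careful person would: the job done as asked, in the order asked, and still so for the second after the job is handed in, with the robot touching nothing.
It also fails if it takes over 51 s, if anything falls off the work surface, if the arm or the gripper's body presses on something with over 40 N, if the wrist force passes 120 N, or if a joint passes its speed limit or range.

ROBOT

A 6-joint arm with a two-finger parallel gripper is mounted at the origin on a cart in front of the work surface, level with it; the furniture and walls round the work are solid. World frame = base frame: x ahead of the robot, y to its left, z up, the work surface at z = 0. Lengths are in m, angles in rad, forces in N, time in s.
With the tool pointing down it reaches from about 0.4 to 0.825 m from the base axis. Payload 7 kg.
Tool frame: the origin (TCP) lies on the mounting face of the last link; the fingertips stand 178 mm ahead of it and the grasp point (between the pads) lies arm.grip_depth ahead of it (arm.grip_depth is the distance from the TCP to the grasp point, in m); z points along the fingers, y is the direction in which the jaws open and shut (so a half turn about z gives the same grasp; the last joint's range is limited). The gripper opens to 88 mm and grips with 3 to 60 N. Pads are 19 mm wide; open, the fingers measure 130 mm over their backs; the gripper's body (78 mm by 193 mm) begins 47 mm behind the grasp point.
Start: joints at [-0.927, 0.359, 0.012, 0, -1.224, -0.288], TCP at [0.235, -0.633, 0.405] pointing down, gripper open.
Joint ranges: [-3.07, 3.07], [-1.43, 2.12], [-1.02, 1.25], [-3.03, 1.67], [-3.05, -0], [-3.03, 3.03]. Speed limits (rad/s): [2.39, 2.39, 3.01, 3.14, 3.14, 3.14].

INTERFACE

Orientations are given as [roll, pitch, yaw] about the fixed x, y, z axes, in that order (R = Rz(yaw) Ry(pitch) Rx(roll)).
In Python, from station import arm gives the robot as it stands.
- The arm moves only by the tool carry_out, never from a script. Its argument "targets" is a list that holds one entry, the list of rows, each a list of 7 numbers: the turn, a rotation vector about the tool's x, y, z in units of 8 degrees (1.0 is 8 degrees), then the shift along the tool's x, y, z in units of 2.5 cm (1.0 is 2.5 cm), then the opening, from -1 (shut) to 1 (fully open). A call has 1 to 20 rows; each row shifts and turns the commanded pose from where the row before left it, along the tool's axes as they then stand; what a row does not reach is not made up. A row lasts 1/8 s, in which the tool goes at most 62.5 mm and 10.7 degrees, less where a joint would pass 70% of its speed; a pose out of reach is approached as far as the arm can. A call with a number of a shift or a turn outside -1 to 1 is refused whole. A call with a gripper value outside its range is refused whole. The fingers move at their own pace and stop on an object; "squeeze" is the grip in N (left out, the last holds). Time passes only in rows, so rows that do not move let the fingers close. It gives the time, the measured TCP pose, the force and the opening at its end, in the units of the state.
- arm.get_state(): the state, without advancing time (a new reading comes with each control period).
- arm.grab_frame(name): name is "scene" or "top" or "wrist"; returns (picture, depth): 480x640x3 uint8, red, green, blue; 480x640 float32, m along the optical axis (not along the pixel's ray), 0 where there is no reading.
- arm.camera_model(name): a dict with "camera_matrix" (3x3 intrinsics, pixels), "distortion" ([k1, k2, p1, p2, k3] as OpenCV has them; the pictures are not rectified), "world_from_camera" (4x4, takes a point from camera to world coordinates). Camera axes: x right, y down, z forward; pixel columns grow to the right and rows downward; lengths in m; the calibration is good to about 2 mm. A picture is of the moment at which its call begins: read the wrist's pose just before it. camera_model takes no time and is no camera call; for the wrist camera it gives the pose at the moment of the call.
- arm.job_done(): hands the job in, once; it reports no verdict.
Trained networks look in the newest picture that a camera, given by its name, has taken for a name from the list of things; names that differ only in an ending like _2 or _b are one class to them, and where a whole thing is asked for, a point or a joint stands for the part that bears it (a point fixed in the world has none). Each returns a list of dicts, best first, with "conf" (0 to 1); they miss things now and then, are a little off and sometimes report something else, mostly with a low value. They report only what shows in the picture. A call takes as long as a camera call.
- arm.spot_in(camera, query): "point" ([row, column] in pixels, amid what is visible of it).
- arm.landmark_of(camera, query): "point" ([row, column] in pixels: a listed point, or the origin of a listed thing).
The state is a dict: "t": time; "q": joint angles; "qd": joint speeds; "joint_efforts": joint torques, N m; "eef_pos": TCP position; "ee_rot": TCP orientation; "force": force on the tool from outside, world axes, zero at the start; "moment": the same for the moment, N m; "width": finger opening in m.
Only numpy, scipy, OpenCV 4.12 (cv2) and the standard library are available. Lean on these libraries where they do the work, as an engineer would, in place of code of your own. Each camera call takes 0.05 s, during which the arm holds its last target.

## Working session

There is one attempt and no reset: what is moved stays moved. The work goes in short steps, Python scripts to look and compute and a tool call to move; the robot and the scene stay as the last step left them, time stands still between calls to the robot, and variables do not carry over. Pictures are saved under pics/ and viewed, and the job is handed in when it is done.

Besides the shell and the picture viewer there is one more tool, called as name([rows], argument=value, ...), one row to a line, values as JSON. carry_out: Moves the arm, as the interface text tells. Its arguments: {"type":"object","properties":{"targets":{"type":"array"},"squeeze":{"type":"number"}},"required":["targets"]}

```bash
mkdir -p pics; ls; python3 - <<'E'
from station import arm
import cv2,numpy as np
s=arm.get_state(); print(s['t'],s['eef_pos'],s['ee_rot'],s['force'],s['width'],arm.grip_depth)
for n in ['scene','top']:
    p,d=arm.grab_frame(n); cv2.imwrite(f'pics/{n}0.png',p[...,::-1]); np.save(f'pics/{n}0d.npy',d); np.save(f'pics/{n}0.npy',p)
    m=arm.camera_model(n); print(n,np.round(m['camera_matrix'],1).tolist(),m['distortion'],np.round(m['world_from_camera'],3).tolist())
    for q in ['spacer_a_c','gap']:
        print(q,[(np.round(r['point']).tolist(),round(r['conf'],2)) for r in arm.landmark_of(n,q)])
print(arm.get_state()['t'])
E
```

```text
pics
0.0 [ 0.23505162 -0.63254748  0.4037439 ] [ 3.13996258e+00 -1.23484644e-04 -2.78593433e+00] [ 0.69814936 -0.50631834  0.1583426 ] 0.08766699204464348 0.1593
scene [[449.6, 0.0, 313.9], [0.0, 449.6, 249.5], [0.0, 0.0, 1.0]] [-0.11379547  0.          0.          0.          0.        ] [[0.504, -0.446, 0.74, -0.037], [-0.864, -0.274, 0.423, -0.592], [0.014, -0.852, -0.523, 0.515], [0.0, 0.0, 0.0, 1.0]]
spacer_a_c [([257.0, 343.0], 0.96), ([278.0, 258.0], 0.49)]
gap [([279.0, 257.0], 0.89)]
top [[435.8, 0.0, 319.7], [0.0, 435.8, 240.5], [0.0, 0.0, 1.0]] [-0.09376182  0.          0.          0.          0.        ] [[0.02, -0.986, 0.163, 0.441], [-1.0, -0.02, 0.003, -0.243], [0.001, -0.163, -0.987, 0.916], [0.0, 0.0, 0.0, 1.0]]
spacer_a_c [([208.0, 328.0], 0.72)]
gap [([266.0, 271.0], 0.96)]
0.3
```

View pics/scene0.png

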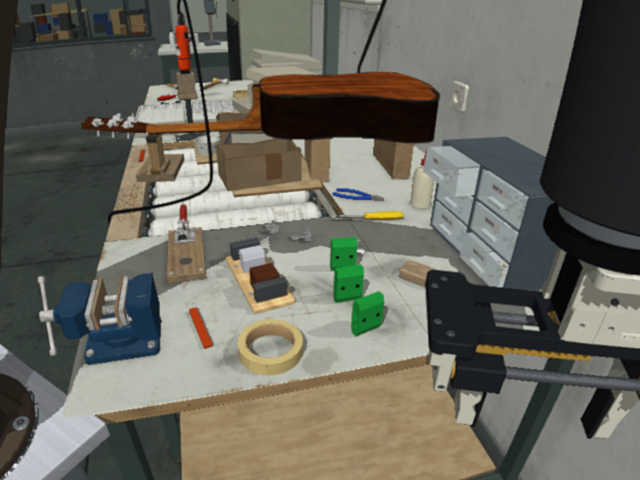

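View pics/top0.png

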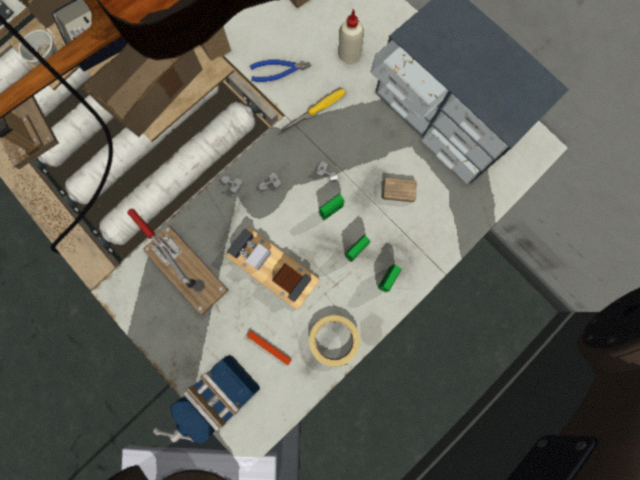

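The top picture shows the three green plates at about (row 207, col 331), (248, 357) and (278, 390). The fixture is at about (270, 272), with the dark block at its lower right and the aluminium jaw at its upper left. Next I'll turn these into positions using depth.

```bash
cat > h.py <<'E'
import cv2,numpy as np
from station import arm
def cloud(d,m):
    h,w=d.shape; v,u=np.mgrid[:h,:w]
    pts=np.stack([u,v],-1).reshape(-1,1,2).astype(np.float64)
    n=cv2.undistortPoints(pts,np.array(m['camera_matrix']),np.array(m['distortion'])).reshape(h,w,2)
    P=np.concatenate([n*d[...,None],d[...,None]],-1)
    T=np.array(m['world_from_camera']); return P@T[:3,:3].T+T[:3,3]
def green(p):
    p=p.astype(int); return (p[...,1]>p[...,0]*1.7+15)&(p[...,1]>p[...,2]*1.5+10)
def comps(p,d,m,minpx=60):
    g=green(p)&(d>0); n,l=cv2.connectedComponents(g.astype(np.uint8)); W=cloud(d,m); out=[]
    for i in range(1,n):
        if (l==i).sum()>=minpx: out.append((l==i,W[l==i]))
    return out,W
E
python3 - <<'E'
from h import *
for n in ['top','scene']:
    p=np.load(f'pics/{n}0.npy');d=np.load(f'pics/{n}0d.npy');m=arm.camera_model(n)
    cs,W=comps(p,d,m)
    for mk,w in cs:
        zt=np.percentile(w[:,2],95); t=w[(w[:,2]>zt-0.006)]
        r=cv2.minAreaRect((t[:,:2]*1000).astype(np.float32))
        a=w; ra=cv2.minAreaRect((a[:,:2]*1000).astype(np.float32))
        print(n,len(w),'z',np.round([w[:,2].min(),zt],3),'top rect',np.round(r[0]),np.round(r[1]),round(r[2],1),'all',np.round(ra[0]),np.round(ra[1]),round(ra[2],1))
# fixture from top
    if n=='top':
        sub=W[225:310,222:325]; c=p[225:310,222:325]
        print('table z',np.median(W[300:330,290:300,2]))
        for (r,cc) in [(266,271),(282,291),(257,257),(242,241),(290,300),(268,280)]:
            print((r,cc),p[r,cc],np.round(W[r,cc],3))
        im=cv2.resize(p[220:315,215:330,::-1],None,fx=6,fy=6,interpolation=cv2.INTER_CUBIC); cv2.imwrite('pics/fix0.png',im)
E
```

```text
top 310 z [0.021 0.071] top rect [ 657. -262.] [15. 50.] 36.6 all [ 656. -263.] [18. 50.] 39.1
top 254 z [0.018 0.071] top rect [ 571. -316.] [15. 49.] 45.9 all [ 570. -317.] [17. 49.] 45.4
top 284 z [0.02  0.071] top rect [ 512. -381.] [16. 49.] 60.3 all [ 512. -381.] [19. 50.] 60.3
table z -0.0002660200693984649
(266, 271) [233 198 137] [ 0.534 -0.14   0.013]
(282, 291) [77 40 18] [ 0.499 -0.185  0.051]
(257, 257) [196 198 203] [ 0.547 -0.116  0.053]
(242, 241) [66 71 73] [ 0.578 -0.081  0.046]
(290, 300) [73 75 74] [ 0.484 -0.203  0.046]
(268, 280) [105  81  53] [ 0.53  -0.159  0.013]
scene 2739 z [0.   0.07] top rect [ 575. -319.] [213.  63.] 39.4 all [ 615. -298.] [311.  73.] 34.3
```

```bash
python3 - <<'E'
from h import *
s=arm.get_state(); p,d=arm.grab_frame('wrist'); cv2.imwrite('pics/w0.png',p[...,::-1])
m=arm.camera_model('wrist'); print(np.round(m['camera_matrix'],1).tolist(),np.round(m['world_from_camera'],3).tolist())
E
```

```text
[[415.5, 0.0, 327.2], [0.0, 415.5, 235.5], [0.0, 0.0, 1.0]] [[-0.348, 0.894, 0.281, 0.158], [0.937, 0.332, 0.105, -0.661], [0.0, 0.3, -0.954, 0.384], [0.0, 0.0, 0.0, 1.0]]
```

View pics/fix0.png

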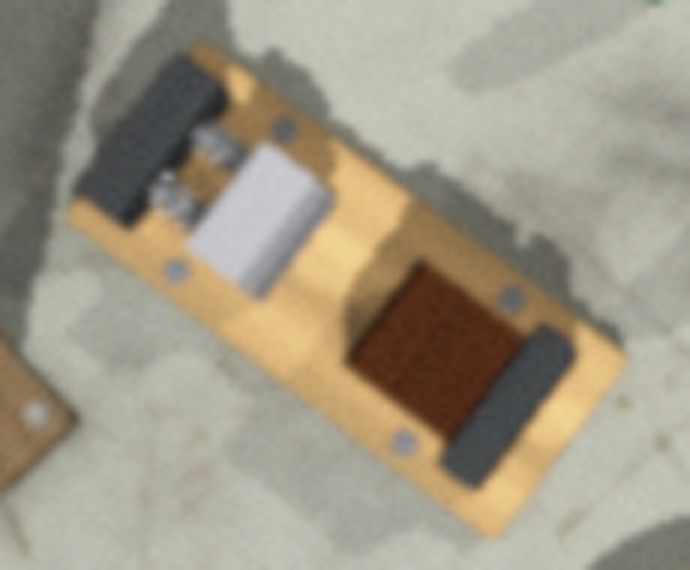

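View pics/w0.png

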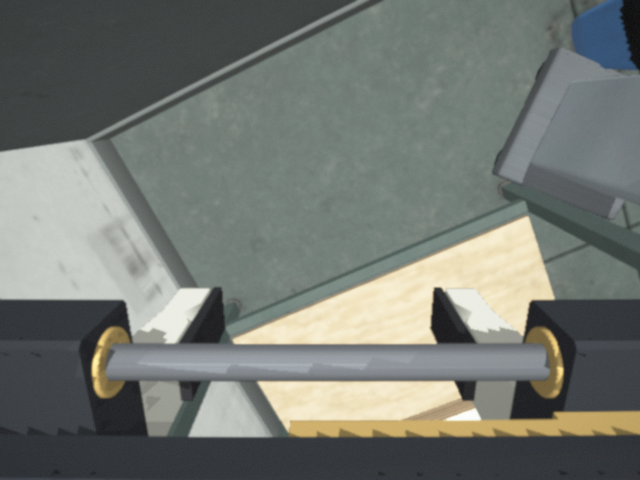

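The crop shows the dark brown block face edge and the aluminium jaw clearly. The wrist view is only of the floor and bench edge. Next I'll fit the gap frame.

```bash
python3 - <<'E'
from h import *
p=np.load('pics/top0.npy');d=np.load('pics/top0d.npy');m=arm.camera_model('top')
W=cloud(d,m); g=green(p)
xy0=np.array([0.527,-0.148])
near=(np.linalg.norm(W[...,:2]-xy0,axis=-1)<0.13)&~g
base=near&(W[...,2]>0.007)&(np.arange(640)[None]>222)
n,l,st,_=cv2.connectedComponentsWithStats(base.astype(np.uint8)); i=1+st[1:,4].argmax(); base=l==i
q=W[base]; r=cv2.minAreaRect((q[:,:2]*1000).astype(np.float32)); print('base',r)
pi=p.astype(int)
br=base&(W[...,2]>0.046)&(pi[...,0]>pi[...,2]*1.7); rb=cv2.minAreaRect((W[br][:,:2]*1000).astype(np.float32)); print('brown',br.sum(),rb)
al=base&(W[...,2]>0.049)&(pi.min(-1)>140); ra=cv2.minAreaRect((W[al][:,:2]*1000).astype(np.float32)); print('alu',al.sum(),ra)
a=np.deg2rad(r[2]) ; 
if r[1][0]<r[1][1]: a+=np.pi/2
if np.sin(a)<0:a+=np.pi
for aa in [a, np.arctan2(*(np.array(ra[0])-np.array(rb[0]))[::-1])]:
    y=np.array([np.cos(aa),np.sin(aa)]); x=np.array([y[1],-y[0]]); print('gap y ang',np.rad2deg(aa))
    def pr(mk,nm):
        w=W[mk][:,:2]*1000; X=w@x;Y=w@y
        print(nm,'X',np.percentile(X,[1,50,99]).round(1),'Y',np.percentile(Y,[1,50,99]).round(1))
    pr(base,'base');pr(br,'brown');pr(al,'alu')
for mk,nm in[(W[...,2]>0.046,'hi')]:
    pass
res=arm.landmark_of('top','gap'); pt=np.array([[res[0]['point'][::-1]]],float)
nn=cv2.undistortPoints(pt,np.array(m['camera_matrix']),np.array(m['distortion']))[0,0]
T=np.array(m['world_from_camera']); dr=T[:3,:3]@[*nn,1]; k=(0.012-T[2,3])/dr[2]; print('net gap',(T[:3,3]+k*dr)*1000, 'proj',((T[:3,3]+k*dr)[:2]*1000)@x,((T[:3,3]+k*dr)[:2]*1000)@y)
E
```

```text
base ((519.9046630859375, -157.55589294433594), (229.8992919921875, 80.23768615722656), 54.778709411621094)
brown 486 ((482.30029296875, -200.37387084960938), (118.05644989013672, 49.885276794433594), 44.8099250793457)
alu 241 ((550.7537841796875, -113.83712005615234), (24.339290618896484, 43.832008361816406), 54.7337646484375)
gap y ang 54.778709411621094
base X [476.5 515.  554.8] Y [ 97.5 190.  279.6]
brown X [493.7 515.  537.3] Y [ 56.2 147.7 169.2]
alu X [494.1 515.1 537.2] Y [213.3 224.9 236.3]
gap y ang 51.65481334519658
base X [464.1 504.1 545.3] Y [125.3 217.8 307.6]
brown X [484.9 506.1 528.5] Y [ 83.4 175.6 197.1]
alu X [481.  502.1 524. ] Y [240.9 252.6 264.2]
net gap [ 533.72312826 -140.49258959   12.        ] proj 505.75357695309054 220.93407334288216
```

```bash
cat >> h.py <<'E'
from scipy.spatial.transform import Rotation as Ro
G=np.deg2rad(54.78); GY=np.array([np.cos(G),np.sin(G)]); GX=np.array([GY[1],-GY[0]]); G0=np.array([531.2,-141.2])
def gapxy(x,y): return G0+x*GX+y*GY
def plan(xy,z,phi):
    """xy mm, z TCP mm, phi tool-y angle deg -> turn units, then shift units after the turn"""
    s=arm.get_state(); R=Ro.from_euler('xyz',s['ee_rot']); y=R.as_matrix()[:,1]
    cur=np.rad2deg(np.arctan2(y[1],y[0])); dphi=(phi-cur+90)%180-90
    dp=np.array([*xy,z])-np.array(s['eef_pos'])*1000
    D=Ro.from_euler('xyz',[180,0,phi+90 if abs((phi-cur+180)%360-180)<90 else phi-90],degrees=True).as_matrix()
    rv=(R.inv()*Ro.from_matrix(D)).as_rotvec(degrees=True)
    print('t',round(s['t'],2),'pos',np.round(s['eef_pos']*1000,1),'phi',round(cur,1),'w',round(s['width']*1000,1),'F',np.round(s['force'],1),'M',np.round(s['moment'],2))
    print('turn units',np.round(rv/8,2),' shift units (tool xyz)',np.round(D.T@dp/25,2))
E
python3 -c "
from h import *
plan((571,-316),330,135.9)
plan((512,-381),330,150.3)
print(gapxy(0,-7),gapxy(0,11))"
```

```text
t 0.4 pos [ 235.1 -632.7  404.5] phi 110.4 w 87.8 F [ 0.5 -0.2  0.3] M [ 0.    0.06 -0.02]
turn units [ 0.    0.   -3.19]  shift units (tool xyz) [-18.45  -0.83   2.98]
t 0.4 pos [ 235.1 -632.7  404.5] phi 110.4 w 87.8 F [ 0.5 -0.2  0.3] M [ 0.    0.06 -0.02]
turn units [ 0.    0.   -4.99]  shift units (tool xyz) [-14.23  -4.63   2.98]
[ 527.16297737 -146.91860545] [ 537.5438927  -132.21362001]
```

carry_out([
  [[0,0,-0.8,0,0,0.5,1],[0,0,-0.8,0,0,0.5,1],[0,0,-0.8,0,0,0.5,1],[0,0,-0.8,0,0,0.5,1],[0,0,0,-1,-0.05,0.06,1],[0,0,0,-1,-0.05,0.06,1],[0,0,0,-1,-0.05,0.06,1],[0,0,0,-1,-0.05,0.06,1],[0,0,0,-1,-0.05,0.06,1],[0,0,0,-1,-0.05,0.06,1],[0,0,0,-1,-0.05,0.06,1],[0,0,0,-1,-0.05,0.06,1],[0,0,0,-1,-0.05,0.06,1],[0,0,0,-1,-0.05,0.06,1],[0,0,0,-1,-0.05,0.06,1],[0,0,0,-1,-0.05,0.06,1],[0,0,0,-1,-0.05,0.06,1],[0,0,0,-1,-0.05,0.06,1],[0,0,0,-1,-0.05,0.06,1],[0,0,0,0,0,0,1]],
], squeeze=25)

```text
t: 2.9
eef_pos: [0.5104, -0.3749, 0.332]
ee_rot: [3.142, 0.0, -2.337]
force: [-0.2, -0.3, -0.1]
width: 0.0876
```

```bash
python3 - <<'E'
from h import *
plan((571,-316),330,135.9)
m=arm.camera_model('wrist'); p,d=arm.grab_frame('wrist'); cv2.imwrite('pics/w1.png',p[...,::-1]); np.save('pics/w1.npy',p);np.save('pics/w1d.npy',d)
cs,W=comps(p,d,m)
for mk,w in cs:
    v,u=np.nonzero(mk); t=w[w[:,2]>0.066]; 
    if len(t)<20: continue
    print(len(w),v.mean(),u.mean(),w[:,2].max(),[ (np.round(a[0],1),np.round(a[1],1),round(a[2],1)) for a in [cv2.minAreaRect((t[:,:2]*1000).astype(np.float32))]])
E
```

```text
t 2.9 pos [ 510.4 -374.9  332. ] phi 136.1 w 87.6 F [-0.2 -0.3 -0.1] M [0.05 0.08 0.01]
turn units [0.   0.   0.02]  shift units (tool xyz) [-3.38 -0.1   0.08]
3140 224.3904458598726 316.5283439490446 0.07171080149798723 [(array([ 510.4, -383.4]), array([13.4, 48.9]), 61.2)]
```

View pics/w1.png

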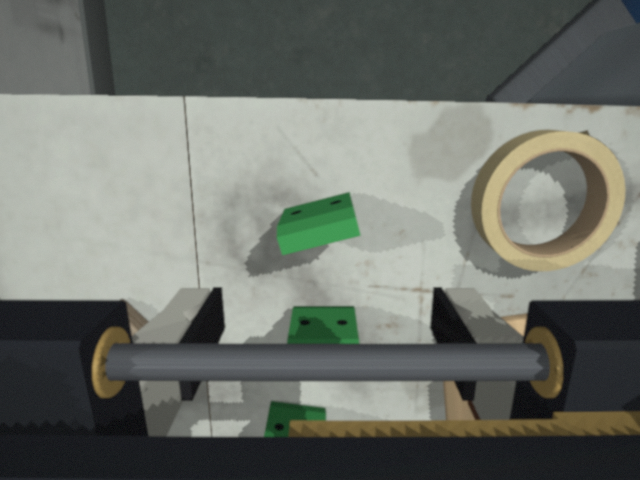

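The wrist view shows plate C at about (224, 317), plate B's top at (322, 322) and plate A at (420, 297). The tool is already over C, so I'll take that one first.

```bash
python3 - <<'E'
from h import *
plan((511,-382.3),216,150.8)
E
```

```text
t 2.95 pos [ 509.8 -375.4  332. ] phi 136.1 w 87.6 F [-0.6  0.3 -0.5] M [ 0.04  0.06 -0.02]
turn units [ 0.   -0.   -1.84]  shift units (tool xyz) [ 0.22 -0.18  4.64]
```

carry_out([
  [[0,0,-0.92,0,0,0,1],[0,0,-0.92,0,0,0,1],[0,0,0,0.22,-0.18,0.5,1],[0,0,0,0,0,0.8,1],[0,0,0,0,0,0.8,1],[0,0,0,0,0,0.8,1],[0,0,0,0,0,0.8,1],[0,0,0,0,0,0.6,1],[0,0,0,0,0,0.34,1],[0,0,0,0,0,0,-1],[0,0,0,0,0,0,-1],[0,0,0,0,0,0,-1],[0,0,0,0,0,0,-1],[0,0,0,0,0,0,-1],[0,0,0,0,0,0,-1],[0,0,0,0,0,0,-1],[0,0,0,0,0,0,-1]],
], squeeze=25)

```text
t: 5.08
eef_pos: [0.5105, -0.3831, 0.2166]
ee_rot: [-3.141, -0.0, -2.082]
force: [-0.7, 1.7, 5.8]
width: 0.0503
```

```bash
python3 - <<'E'
from h import *
xy=gapxy(0,-6); print(xy)
plan(xy,330,144.78)
E
```

```text
[ 527.73969489 -146.10166181]
t 5.08 pos [ 510.5 -383.1  216.6] phi 150.7 w 50.3 F [-0.7  1.7  5.8] M [ 0.59  0.34 -0.02]
turn units [-0.   -0.    0.74]  shift units (tool xyz) [-8.14  4.9  -4.54]
```

carry_out([
  [[0,0,0,0,0,-0.5,-1],[0,0,0.37,0,0,-1,-1],[0,0,0.37,0,0,-1,-1],[0,0,0,0,0,-1,-1],[0,0,0,-0.5,0.3,-1,-1],[0,0,0,-0.9,0.54,0,-1],[0,0,0,-0.9,0.54,0,-1],[0,0,0,-0.9,0.54,0,-1],[0,0,0,-0.9,0.54,0,-1],[0,0,0,-0.9,0.54,0,-1],[0,0,0,-0.9,0.54,0,-1],[0,0,0,-0.9,0.54,0,-1],[0,0,0,-0.9,0.54,0,-1],[0,0,0,-0.45,0.28,0,-1],[0,0,0,0,0,0,-1],[0,0,0,0,0,0,-1]],
])

```text
t: 7.08
eef_pos: [0.5277, -0.1463, 0.3287]
ee_rot: [-3.142, -0.0, -2.186]
force: [0.6, 0.8, -0.9]
width: 0.05
```

```bash
python3 - <<'E'
from h import *
plan(gapxy(0,-6),262,144.78)
m=arm.camera_model('wrist'); p,d=arm.grab_frame('wrist'); cv2.imwrite('pics/w2.png',p[...,::-1]); np.save('pics/w2.npy',p);np.save('pics/w2d.npy',d)
W=cloud(d,m); q=p.astype(int)
br=(W[...,2]>0.046)&(W[...,2]<.056)&(q[...,0]>q[...,2]*1.7)&~green(p)
w=(W[br][:,:2]*1000-G0); print('brown n',br.sum(),'x',np.percentile(w@GX,[1,50,99]),'y',np.percentile(w@GY,[1,50,99]))
cs,_=comps(p,d,m)
for mk,w in cs:
    v,u=np.nonzero(mk); print(len(w),v.mean(),u.mean(),w[:,2].min(),w[:,2].max(), np.round(((w[:,:2]*1000-G0)@np.array([GX,GY]).T).min(0)),np.round(((w[:,:2]*1000-G0)@np.array([GX,GY]).T).max(0)))
p,d=arm.grab_frame('scene'); cv2.imwrite('pics/s2.png',cv2.resize(p[180:380,180:420,::-1],None,fx=3,fy=3))
E
```

```text
t 7.08 pos [ 527.7 -146.3  328.7] phi 144.8 w 50.0 F [ 0.6  0.8 -0.9] M [0.01 0.11 0.  ]
turn units [-0. -0. -0.]  shift units (tool xyz) [-0.01  0.01  2.67]
brown n 4613 x [-20.93459439   0.04642496  21.05733137] y [-64.45491205 -44.71330657 -23.54612885]
4450 46.082022471910115 99.20629213483146 0.003269758357550445 0.07183061886281908 [ 107. -133.] [ 158. -107.]
5216 202.21012269938652 64.57438650306749 0.003991850132287533 0.07162049152478597 [145. -43.] [195. -11.]
9478 305.96148976577336 327.1009706689175 0.12294283049756288 0.18347542250154114 [-25. -16.] [25. -9.]
```

View pics/w2.png

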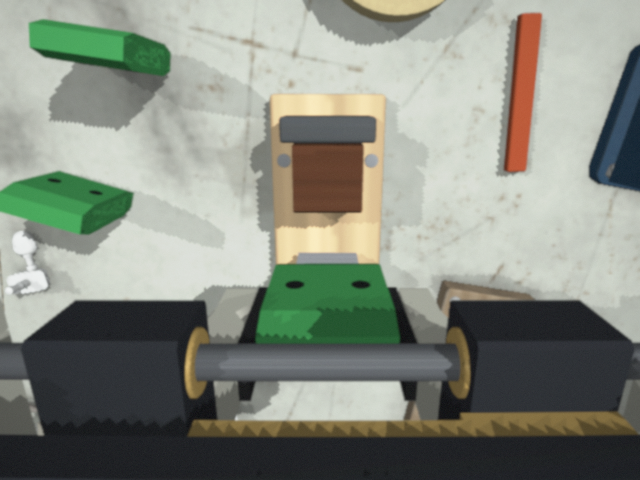

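View pics/s2.png

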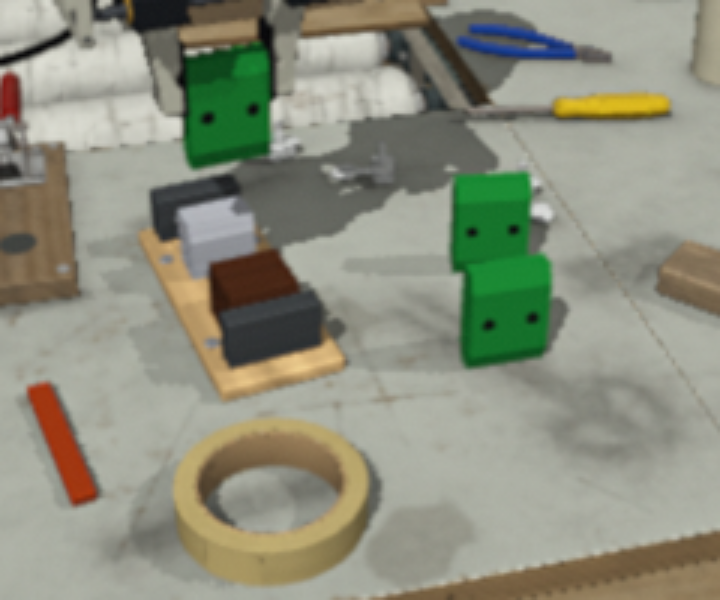

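The plate is held square over the gap with its x offset about 0. Next I'll lower it and nudge it toward the block.

carry_out([
  [[0,0,0,0,0,0.8,-1],[0,0,0,0,0,0.8,-1],[0,0,0,0,0,0.8,-1],[0,0,0,0,0,0.8,-1],[0,0,0,0,0,0.5,-1],[0,0,0,0,0,0.14,-1],[0,0,0,0.05,0,0.1,-1],[0,0,0,0.05,0,0.06,-1],[0,0,0,0.02,0,0.02,-1],[0,0,0,0,0,0,-1]],
])

```text
t: 8.43
eef_pos: [0.5261, -0.1484, 0.2286]
ee_rot: [-3.141, 0.0, -2.185]
force: [-1.1, -0.2, 1.5]
width: 0.0497
```

```bash
python3 - <<'E'
from h import *
def rep():
    s=arm.get_state(); e=np.array(s['eef_pos'])*1000; print(s['t'],'gap xy',np.round([(e[:2]-G0)@GX,(e[:2]-G0)@GY],2),'z',e[2].round(2),'F gap',np.round([s['force'][:2]@GX,s['force'][:2]@GY,s['force'][2]],1),'M',np.round(s['moment'],2))
rep()
E
cat >> h.py <<'E'
def rep():
    s=arm.get_state(); e=np.array(s['eef_pos'])*1000; print(round(s['t'],2),'gap xy',np.round([(e[:2]-G0)@GX,(e[:2]-G0)@GY],2),'z',e[2].round(2),'rot',np.round(np.rad2deg(s['ee_rot']),2),'w',round(s['width']*1000,1),'F gap',np.round([s['force'][:2]@GX,s['force'][:2]@GY,s['force'][2]],1),'M',np.round(s['moment'],2))
E
```

```text
8.425 gap xy [ 0.04 -8.82] z 228.59 F gap [-0.8 -0.8  1.5] M [ 0.03  0.25 -0.02]
```

carry_out([
  [[0,0,0,0.04,0,0.03,-1],[0,0,0,0.03,0,0.02,-1],[0,0,0,0,0,0,-1]],
])

```text
t: 8.8
eef_pos: [0.5258, -0.1492, 0.2285]
ee_rot: [-3.14, 0.002, -2.185]
force: [-2.1, 6.3, 13.5]
width: 0.0497
```

```bash
python3 -c "
from h import *
rep()"
```

```text
8.8 gap xy [ 0.22 -9.67] z 228.55 rot [-1.7989e+02  1.2000e-01 -1.2518e+02] w 49.7 F gap [-5.3  4.  13.5] M [2.69 1.13 0.01]
```

carry_out([
  [[0,0,0,0.0,0,-0.04,-1],[0,0,0,0.06,0,0,-1],[0,0,0,0.04,0,0,-1],[0,0,0,0,0,0,-1]],
])

```text
t: 9.3
eef_pos: [0.5248, -0.1504, 0.2286]
ee_rot: [-3.14, 0.004, -2.186]
force: [1.7, 13.8, 5.7]
width: 0.0498
```

```bash
python3 -c "
from h import *
rep()"
```

```text
9.3 gap xy [  0.09 -11.25] z 228.62 rot [-179.89    0.23 -125.23] w 49.8 F gap [-6.6 12.2  5.7] M [ 5.31 -0.35 -0.2 ]
```

carry_out([
  [[0,0,0,-0.05,0,0.03,-1],[0,0,0,-0.03,0,0.02,-1],[0,0,0,0,0,0,-1],[0,0,0,0,0,0,-0.2],[0,0,0,0,0,0,0.5],[0,0,0,0,0,0,1],[0,0,0,0,0,0,1]],
])

```text
t: 10.18
eef_pos: [0.5246, -0.1504, 0.2262]
ee_rot: [3.141, -0.001, -2.186]
force: [-0.2, 0.3, 0.4]
width: 0.0741
```

```bash
python3 - <<'E'
from h import *
rep()
for n in ['scene','top','wrist']:
    m=arm.camera_model(n)
    p,d=arm.grab_frame(n); np.save(f'pics/{n}3.npy',p);np.save(f'pics/{n}3d.npy',d)
    if n=='wrist': cv2.imwrite('pics/w3.png',p[...,::-1])
    if n=='scene': cv2.imwrite('pics/s3.png',cv2.resize(p[200:330,200:330,::-1],None,fx=4.5,fy=4.5,interpolation=cv2.INTER_CUBIC))
E
```

```text
10.18 gap xy [ -0.11 -11.29] z 226.25 rot [ 1.7996e+02 -3.0000e-02 -1.2523e+02] w 74.1 F gap [-0.4  0.1  0.4] M [ 0.07  0.08 -0.06]
```

View pics/s3.png

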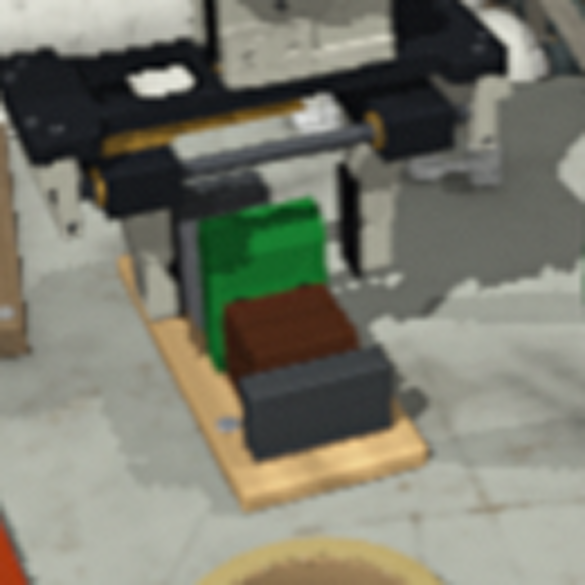

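View pics/w3.png

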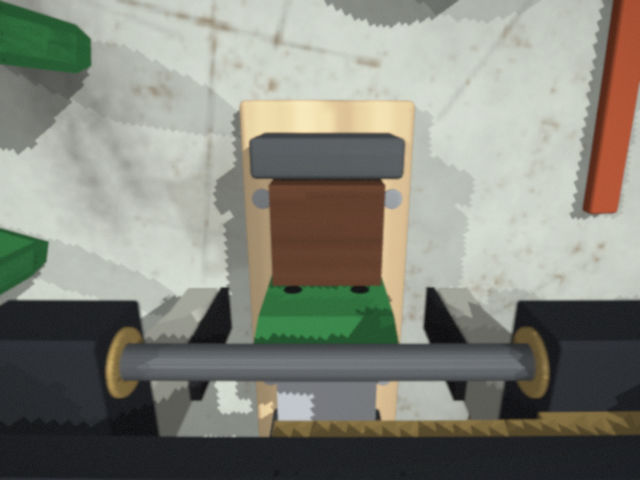

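```bash
python3 - <<'E'
from h import *
p=np.load('pics/wrist3.npy');d=np.load('pics/wrist3d.npy');m=arm.camera_model('wrist')
cs,W=comps(p,d,m)
def loc(w): 
    q=w*1000; return np.c_[(q[:,:2]-G0)@GX,(q[:,:2]-G0)@GY,q[:,2]-12]
for mk,w in cs:
    L=loc(w)
    if abs(np.median(L[:,0]))>30: continue
    print(len(L),L.min(0).round(1),L.max(0).round(1))
    f=L[(L[:,2]<55)]; f2=L[L[:,2]>69]; 
    for nm,s in [('face',f),('top',f2)]:
        if len(s)<30: print(nm,len(s)); continue
        c=s.mean(0); _,_,V=np.linalg.svd(s-c); print(nm,len(s),c.round(1),'normal',V[2].round(3),'ymin/max',np.percentile(s[:,1],[2,98]).round(1),np.percentile(s[:,0],[1,99]).round(1), 'z',np.median(s[:,2]).round(1))
q=p.astype(int)
br=(W[...,2]>0.050)&(W[...,2]<.056)&(q[...,0]>q[...,2]*1.7)&~green(p); L=loc(W[br]); print('brown y',np.percentile(L[:,1],[1,99]),np.percentile(L[:,0],[1,99]),np.median(L[:,2]))
E
```

```text
6860 [-24.  -20.1  30.6] [ 24.9 -14.7  69.8]
face 2981 [  0.3 -19.1  44.8] normal [ 0.002 -1.     0.002] ymin/max [-19.7 -18.5] [-23.4  24.1] z 45.3
top 37 [ -0.1 -16.   69.3] normal [-0.     0.435  0.901] ymin/max [-16.5 -15.5] [-22.2  22.6] z 69.2
brown y [-64.28444814 -23.94885188] [-21.19423726  21.25220213] 39.55416661417455
```

The plate is in at x +0.3 mm, z home (top at 70 mm) and vertical within about 0.2°. The spring will press it closed when the second plate goes in. Next is plate B, starting with a refined position.

```bash
python3 - <<'E'
from h import *
# reuse wrist cam extrinsics rel. to tool: T_w2 from pose at that time
s=arm.get_state(); m=arm.camera_model('wrist')
def Tm(pos,rot): 
    T=np.eye(4);T[:3,:3]=Ro.from_euler('xyz',rot).as_matrix();T[:3,3]=pos;return T
X=np.linalg.inv(Tm(s['eef_pos'],s['ee_rot']))@np.array(m['world_from_camera'])
m=dict(m); m['world_from_camera']=Tm([.5277,-.1463,.3287],[np.pi,0,-2.186])@X
p=np.load('pics/w2.npy');d=np.load('pics/w2d.npy')
cs,W=comps(p,d,m)
for mk,w in cs:
    t=w[w[:,2]>0.0655]; r=cv2.minAreaRect((t[:,:2]*1000).astype(np.float32)); print(r)
plan((571,-316.5),290,135.9)
E
```

```text
((570.1991577148438, -316.44952392578125), (15.507761001586914, 50.51607894897461), 45.23191452026367)
((654.9360961914062, -262.80755615234375), (14.257418632507324, 50.24340057373047), 36.936153411865234)
((523.891357421875, -151.30825805664062), (7.691835403442383, 50.20195770263672), 54.822265625)
t 10.32 pos [ 524.7 -150.3  226.4] phi 144.8 w 84.9 F [-0.2  0.4  0.6] M [ 0.02  0.08 -0.01]
turn units [ 0.   -0.    1.11]  shift units (tool xyz) [ 3.49 -5.96 -2.54]
```

carry_out([
  [[0,0,0,0,0,-0.5,1],[0,0,0,0,0,-1,1],[0,0,0.58,0,0,-1,1],[0,0,0.57,0,0,-0.5,1],[0,0,0,0.5,-0.85,0,1],[0,0,0,0.5,-0.85,0,1],[0,0,0,0.5,-0.85,0,1],[0,0,0,0.5,-0.85,0,1],[0,0,0,0.5,-0.85,0,1],[0,0,0,0.5,-0.85,0,1],[0,0,0,0.5,-0.85,0,1],[0,0,0,0,0,0,1],[0,0,0,0,0,0,1]],
])

```text
t: 11.95
eef_pos: [0.5696, -0.3167, 0.302]
ee_rot: [-3.142, 0.0, -2.346]
force: [0.1, -0.7, -0.3]
width: 0.0875
```

```bash
python3 - <<'E'
from h import *
plan((570.4,-316.4),216,135.5)
E
```

```text
t 11.95 pos [ 569.6 -316.7  302. ] phi 135.6 w 87.5 F [ 0.1 -0.7 -0.3] M [0.05 0.03 0.  ]
turn units [-0.    0.    0.01]  shift units (tool xyz) [-0.03 -0.02  3.44]
```

carry_out([
  [[0,0,0,-0.03,-0.02,0.8,1],[0,0,0,0,0,0.8,1],[0,0,0,0,0,0.8,1],[0,0,0,0,0,0.7,1],[0,0,0,0,0,0.34,1],[0,0,0,0,0,0,-1],[0,0,0,0,0,0,-1],[0,0,0,0,0,0,-1],[0,0,0,0,0,0,-1],[0,0,0,0,0,0,-1],[0,0,0,0,0,0,-1],[0,0,0,0,0,0,-1],[0,0,0,0,0,0,-1]],
], squeeze=35)

```text
t: 13.58
eef_pos: [0.5708, -0.3167, 0.2161]
ee_rot: [-3.141, 0.0, -2.346]
force: [-1.3, 1.6, 5.9]
width: 0.0497
```

```bash
python3 - <<'E'
from h import *
plan(gapxy(0.2,11.2),330,144.78)
E
```

```text
t 13.57 pos [ 570.8 -316.7  216.1] phi 135.6 w 49.7 F [-1.3  1.6  5.9] M [ 0.4   0.48 -0.05]
turn units [-0.    0.   -1.15]  shift units (tool xyz) [-5.27  5.33 -4.56]
```

carry_out([
  [[0,0,0,0,0,-0.5,-1],[0,0,-0.57,0,0,-1,-1],[0,0,-0.58,0,0,-1,-1],[0,0,0,0,0,-1,-1],[0,0,0,0,0,-1,-1],[0,0,0,-0.8,0.8,-0.06,-1],[0,0,0,-0.8,0.8,0,-1],[0,0,0,-0.8,0.8,0,-1],[0,0,0,-0.8,0.8,0,-1],[0,0,0,-0.8,0.8,0,-1],[0,0,0,-0.8,0.8,0,-1],[0,0,0,-0.47,0.53,0,-1],[0,0,0,0,0,0,-1],[0,0,0,0,0,0,-1]],
])

```text
t: 15.32
eef_pos: [0.5379, -0.1324, 0.3298]
ee_rot: [-3.141, 0.0, -2.185]
force: [-0.5, -0.6, -1.1]
width: 0.0499
```

```bash
python3 - <<'E'
from h import *
plan(gapxy(0.2,11.2),300,144.78); rep()
m=arm.camera_model('wrist'); p,d=arm.grab_frame('wrist'); cv2.imwrite('pics/w4.png',p[...,::-1])
cs,W=comps(p,d,m,20)
for mk,w in cs:
    q=w*1000; L=np.c_[(q[:,:2]-G0)@GX,(q[:,:2]-G0)@GY,q[:,2]-12]
    if abs(np.median(L[:,0]))>40: continue
    for lo,hi in [(20,58),(60,75),(75,108),(108,130),(130,160),(160,190)]:
        s=L[(L[:,2]>lo)&(L[:,2]<hi)]
        if len(s)>30: print((lo,hi),len(s),'x',np.percentile(s[:,0],[1,99]).round(1),'y',np.percentile(s[:,1],[2,50,98]).round(1))
E
```

```text
t 15.32 pos [ 537.9 -132.4  329.8] phi 144.8 w 49.9 F [-0.5 -0.6 -1.1] M [ 0.05  0.03 -0.02]
turn units [-0.  0.  0.]  shift units (tool xyz) [-0.01  0.01  1.19]
15.32 gap xy [ 0.42 11.01] z 329.84 rot [-179.99    0.   -125.21] w 49.9 F gap [-0.1 -0.8 -1.1] M [ 0.05  0.03 -0.02]
(20, 58) 680 x [-23.1  23.5] y [-19.6 -19.3 -18.9]
(60, 75) 2458 x [-23.4  24. ] y [-18.4 -12.   -3.8]
(108, 130) 1446 x [-23.4  24. ] y [0.4 1.  1.5]
(130, 160) 3842 x [-23.9  24.6] y [0.4 1.  1.7]
(160, 190) 4414 x [-23.9  24.6] y [1.1 3.7 7.4]
```

View pics/w4.png

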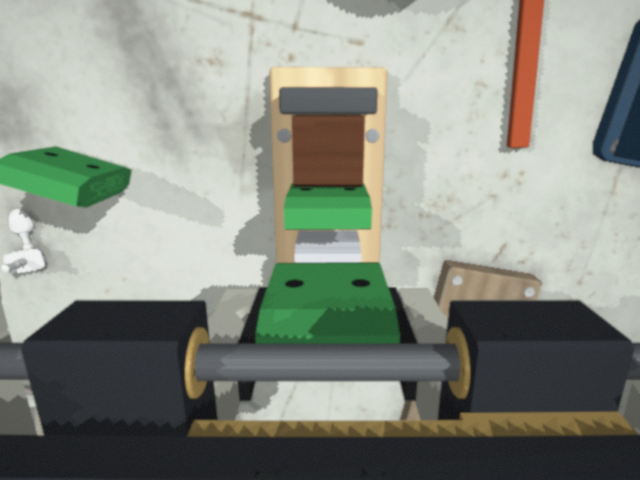

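carry_out([
  [[0,0,0,-0.01,0,0.7,-1],[0,0,0,0,0,0.7,-1],[0,0,0,0,0,0.5,-1],[0,0,0,0,0,0.3,-1],[0,0,0,0,0,0.3,-1],[0,0,0,0,0,0.3,-1],[0,0,0,0,0,0.2,-1],[0,0,0,0,0,0.2,-1],[0,0,0,0,0,0.1,-1],[0,0,0,0,0,0,-1]],
])

```text
t: 16.62
eef_pos: [0.5377, -0.1321, 0.247]
ee_rot: [3.141, -0.001, -2.186]
force: [-0.5, -2.8, -0.8]
width: 0.0496
```

```bash
python3 - <<'E'
from h import *
rep()
E
```

```text
16.62 gap xy [ 0.05 11.14] z 246.95 rot [ 1.7997e+02 -3.0000e-02 -1.2523e+02] w 49.6 F gap [ 1.2 -2.5 -0.8] M [-1.    0.54 -0.01]
```

carry_out([
  [[0,0,0,0,0,0.15,-1],[0,0,0,0,0,0.15,-1],[0,0,0,0,0,0.15,-1],[0,0,0,0,0,0.12,-1],[0,0,0,0,0,0.1,-1],[0,0,0,0,0,0.08,-1],[0,0,0,0,0,0.02,-1],[0,0,0,0,0,0,-1]],
])

```text
t: 17.62
eef_pos: [0.5379, -0.132, 0.2281]
ee_rot: [-3.142, 0.0, -2.185]
force: [-4.3, -2.9, 3.2]
width: 0.05
```

```bash
python3 - <<'E'
from h import *
rep()
E
```

```text
17.62 gap xy [ 0.13 11.4 ] z 228.06 rot [-180.      0.   -125.21] w 50.0 F gap [-1.8 -4.9  3.2] M [-0.87  1.2  -0.08]
```

carry_out([
  [[0,0,0,0,0,0.04,-1],[0,0,0,0,0,0.03,-1],[0,0,0,0,0,0,-1]],
])

```text
t: 18.0
eef_pos: [0.5378, -0.1319, 0.228]
ee_rot: [-3.141, 0.0, -2.185]
force: [-8.8, 0.7, 20.5]
width: 0.05
```

```bash
python3 - <<'E'
from h import *
rep()
E
```

```text
18.0 gap xy [ 0.03 11.39] z 227.97 rot [-1.7997e+02  1.0000e-02 -1.2518e+02] w 50.0 F gap [-7.6 -4.6 20.5] M [ 0.33  3.61 -0.08]
```

carry_out([
  [[0,0,0,0,0,-0.05,-1],[0,0,0,0,0,0,-0.2],[0,0,0,0,0,0,0.5],[0,0,0,0,0,0,1],[0,0,0,0,0,0,1],[0,0,0,0,0,0,1],[0,0,0,0,0,-0.5,1],[0,0,0,0,0,-1,1],[0,0,0,0,0,-1,1],[0,0,0,0,0,-1,1],[0,0,0,0,0,0,1]],
])

```text
t: 19.38
eef_pos: [0.5386, -0.132, 0.318]
ee_rot: [-3.137, 0.003, -2.185]
force: [0.7, -0.2, 0.1]
width: 0.0875
```

```bash
python3 - <<'E'
from h import *
rep()
for n in ['wrist','scene','top']:
    m=arm.camera_model(n); p,d=arm.grab_frame(n); np.save(f'pics/{n}5.npy',p);np.save(f'pics/{n}5d.npy',d)
    cv2.imwrite(f'pics/{n}5.png',p[...,::-1] if n!='scene' else cv2.resize(p[180:380,180:420,::-1],None,fx=3,fy=3))
    if n=='top': continue
    cs,W=comps(p,d,m,20)
    for mk,w in cs:
        q=w*1000; L=np.c_[(q[:,:2]-G0)@GX,(q[:,:2]-G0)@GY,q[:,2]-12]
        if abs(np.median(L[:,0]))>40: continue
        print(n,len(L),'zmax',np.percentile(L[:,2],99.5).round(1),'x',np.percentile(L[:,0],[1,99]).round(1),'y',np.percentile(L[:,1],[1,99]).round(1))
        for a,b in [(-25,1),(1,25)]:
            s=L[(L[:,1]>a)&(L[:,1]<b)]
            if len(s)>30:
                t=s[s[:,2]>69]; print('  ',(a,b),len(s),'x',np.percentile(s[:,0],[1,99]).round(1),'ztop',np.percentile(s[:,2],99).round(1),'top y',np.percentile(t[:,1],[2,98]).round(1) if len(t)>10 else None)
E
```

```text
19.38 gap xy [ 0.74 11.78] z 317.96 rot [-1.7977e+02  1.7000e-01 -1.2519e+02] w 87.5 F gap [0.7 0.2 0.1] M [ 0.04  0.06 -0.  ]
wrist 6548 zmax 71.0 x [-23.7  23.6] y [-19.6  15.2]
   (-25, 1) 3872 x [-23.6  23.7] ztop 70.8 top y [-15.7  -3.8]
   (1, 25) 2676 x [-23.9  23.4] ztop 70.8 top y [ 4.2 15.4]
scene 789 zmax 71.6 x [-24.8  24.2] y [-21.4  76.1]
   (-25, 1) 574 x [-24.6  23.2] ztop 71.1 top y [-17.1  -3.3]
   (1, 25) 200 x [-25.1  23.4] ztop 71.6 top y [ 2.7 16.8]
```

View pics/wrist5.png

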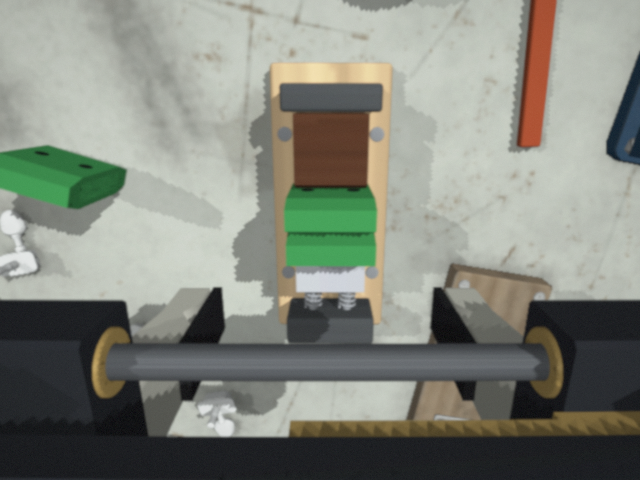

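View pics/scene5.png

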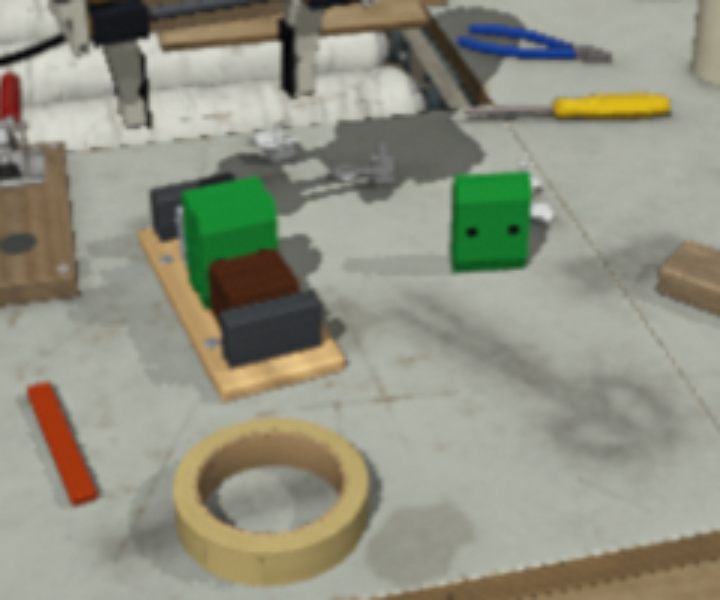

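The wrist view shows both plates side by side in the gap (rows 190-265, columns 287-376), with the jaw behind them and the spare standing at about (175, 60). I'll check the tilt and the jaw position from the saved pictures.

```bash
python3 - <<'E'
from h import *
m=arm.camera_model('wrist');p=np.load('pics/wrist5.npy');d=np.load('pics/wrist5d.npy');W=cloud(d,m)
q=W*1000; L=np.stack([(q[...,:2]-G0)@GX,(q[...,:2]-G0)@GY,q[...,2]-12],-1); g=green(p)&(d>0)&(abs(L[...,0])<30)
s=L[g&(L[...,2]>43)&(L[...,2]<57)&(L[...,1]<-15)]; c=s.mean(0); print('face1',len(s),c.round(2),np.linalg.svd(s-c)[2][2].round(3) if len(s)<5000 else '')
for a,b in[(-18,-1),(1,18)]:
    s=L[g&(L[...,1]>a)&(L[...,1]<b)&(L[...,2]>69.3)]; c=s.mean(0); A=np.c_[s[:,:2]-c[:2],np.ones(len(s))]; k=np.linalg.lstsq(A,s[:,2],rcond=None)[0]; print('top slope deg x,y',np.rad2deg(k[:2]).round(2),'z',k[2].round(2),'c',c.round(1)); print('yaw',cv2.minAreaRect(s[:,:2].astype(np.float32)))
pi=p.astype(int)
br=(abs(L[...,2]-40)<1.5)&(pi[...,0]>pi[...,2]*1.7)&~green(p)&(L[...,1]>-70)&(L[...,1]<0);print('block top y',np.percentile(L[br][:,1],[1,99]).round(1))
for n in ['wrist','top']:
  if n=='top': m=arm.camera_model('top')
  for k in ['0','5']:
    if n=='wrist' and k=='0': continue
    p=np.load(f'pics/{n}{k}.npy');d=np.load(f'pics/{n}{k}d.npy');W=cloud(d,m);q=W*1000;L=np.stack([(q[...,:2]-G0)@GX,(q[...,:2]-G0)@GY,q[...,2]-12],-1)
    al=(abs(L[...,2]-40)<3)&(p.min(-1)>130)&(abs(L[...,0])<24)&(L[...,1]>5)&(L[...,1]<60); print(n,k,al.sum(),np.percentile(L[al][:,1],[1,99]).round(1) if al.sum() else '')
E
```

```text
face1 573 [ -1.83 -20.56  51.26] [-0.003 -0.999  0.043]
top slope deg x,y [0. 0.] z 0.0 c [nan nan nan]
yaw ((0.0, 0.0), (0.0, 0.0), 0.0)
top slope deg x,y [0. 0.] z 0.0 c [nan nan nan]
yaw ((0.0, 0.0), (0.0, 0.0), 0.0)
block top y [-65.6 -34.6]
wrist 5 691 [27.6 45. ]
top 0 241 [22.2 45.6]
top 5 0 <stdin>:6: RuntimeWarning: Mean of empty slice.
  ret = um.true_divide(
```

The arm settled after that frame, so the wrist pose no longer matches it. I'll lift a bit further and measure from a fresh frame.

carry_out([
  [[0,0,0,0,0,-0.4,1],[0,0,0,0,0,0,1],[0,0,0,0,0,0,1],[0,0,0,0,0,0,1]],
])

```text
t: 20.02
eef_pos: [0.5379, -0.132, 0.3247]
ee_rot: [3.141, -0.0, -2.185]
force: [0.8, 0.9, 0.4]
width: 0.0877
```

```bash
python3 - <<'E' 2>/dev/null
from h import *
rep()
m=arm.camera_model('wrist');p,d=arm.grab_frame('wrist');W=cloud(d,m); cv2.imwrite('pics/w6.png',p[...,::-1])
q=W*1000; L=np.stack([(q[...,:2]-G0)@GX,(q[...,:2]-G0)@GY,q[...,2]-12],-1); g=green(p)&(d>0)&(abs(L[...,0])<30)
s=L[g&(L[...,2]>43)&(L[...,2]<57)&(L[...,1]<-15)]; c=s.mean(0); print('face1',len(s),c.round(2),np.linalg.svd(s-c,full_matrices=False)[2][2].round(3))
for a,b in[(-18,-1),(1,18)]:
    s=L[g&(L[...,1]>a)&(L[...,1]<b)]; zt=np.percentile(s[:,2],97); s=s[s[:,2]>zt-1.2]; c=s.mean(0); A=np.c_[s[:,:2]-c[:2],np.ones(len(s))]; k=np.linalg.lstsq(A,s[:,2],rcond=None)[0]; print('top slope deg x,y',np.rad2deg(k[:2]).round(2),'z',k[2].round(2),'c',c.round(1)); print('rect',cv2.minAreaRect(s[:,:2].astype(np.float32)))
pi=p.astype(int)
br=(abs(L[...,2]-40)<2.5)&(pi[...,0]>pi[...,2]*1.7)&~green(p)&(L[...,1]>-70)&(L[...,1]<0);print('block top y',np.percentile(L[br][:,1],[1,99]).round(1),np.median(L[br][:,2]))
al=(abs(L[...,2]-40)<3)&(p.min(-1)>130)&(abs(L[...,0])<24)&(L[...,1]>5)&(L[...,1]<60); print('jaw',al.sum(),np.percentile(L[al][:,1],[1,99]).round(1))
E
```

```text
20.02 gap xy [ 0.13 11.39] z 324.66 rot [ 1.7998e+02 -1.0000e-02 -1.2522e+02] w 87.7 F gap [0.2 1.2 0.4] M [ 0.09  0.06 -0.01]
face1 403 [  0.21 -19.43  50.29] [-0.002 -1.     0.003]
top slope deg x,y [-0.05  0.09] z 69.94 c [ 0.2 -9.8 69.9]
rect ((0.24098777770996094, -9.913288116455078), (12.62308120727539, 48.398807525634766), 89.89956665039062)
top slope deg x,y [ 0.04 -0.33] z 69.95 c [-0.2  9.7 69.9]
rect ((-0.08474540710449219, 9.735029220581055), (11.641621589660645, 48.01020050048828), 89.84051513671875)
block top y [-64.3 -23.5] 39.50274869642219
jaw 1574 [28.8 46.3]
```

```bash
python3 -c "
from station import arm
print(arm.job_done())"
```

```text
the job is handed in; nothing more can be done
None
```

I packed the gap with two green plates, one at a time. The first is against the wood block and the second is between it and the sprung jaw. I handed the job in at about 20 s of the 51 s allowed. The third plate was never touched and still stands upright on the bench, about 17 cm from the middle of the gap.

The last checks, from a fresh wrist-camera picture with the gripper open and clear above:
- **Pushed home:** both plate tops are 69.9 mm above the floor of the gap, against 70 mm expected.
- **Centred:** both are within 0.3 mm of the middle across the jaw.
- **Upright:** tilt is at most about 0.3° on either plate.
- **Against the block:** the first plate's face is at y = -19.4 mm and the block's face at about -19.5 mm, so they meet.
- **Against each other:** the two plates measured 19.6 mm apart, against 20 mm expected. That is within camera error, and the jaw shows right behind the second plate.

**Weak or disagreeing checks:**
- **Jaw travel:** the jaw's rear edge read only about 0.7 mm further back than at the start, where 2 mm was expected. The two readings came from different cameras, each good to about 2 mm.
- **Block position:** contact with the block came about 1 mm later than the top camera suggested, so I relied on feel and the wrist camera there.
- **Tilt measurement:** one earlier attempt, using a stale camera pose, gave no usable result, so I repeated it on the fresh picture.

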